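# Start the flange nut on the strap stud

## Robot

A 7-joint arm with a two-finger parallel gripper is mounted at the origin on the work surface. World frame = base frame: x ahead of the robot, y to its left, z up, the work surface at z = 0. Lengths are in m, angles in rad, forces in N, time in s.
With the tool pointing down it reaches from about 0.4 to 0.85 m from the base axis. Payload 10.4 kg.
Tool frame: the origin (TCP) lies midway between the tips of the shut fingers; the grasp point (between the pads) lies manip.pinch_z behind it (manip.pinch_z is the distance from the TCP to the grasp point, in m); z points along the fingers, y is the direction in which the jaws open and shut (so a half turn about z gives the same grasp; the last joint's range is limited). The gripper opens to 85 mm and grips with 20 to 120 N. Pads are 22 mm wide; open, the fingers measure 114 mm over their backs; the gripper's body (76 mm by 85 mm) begins 54 mm behind the grasp point. The pads swing forward as they close: fully open they stand 13 mm farther back than shut.
Start: joints at [-1.213, 0.332, -0.065, 1.46, 0.022, 1.35, -0.088], TCP at [0.232, 0.58, 0.231] pointing down, gripper open.
Joint ranges: [-2.6, 2.6], [-0.5, 2.12], [-1.47, 1.34], [0.16, 2.42], [-1.27, 4.41], [0.06, 2.06], [-2.6, 2.6]. Speed limits (rad/s): [2.22, 2.22, 2.79, 2.79, 3.14, 3.14, 3.14].

## Interface

Orientations are given as a unit quaternion [x, y, z, w].
In Python, from workcell import manip gives the robot as it stands.
- The arm moves only by the shell command python3 -m handwheel 'ROWS' [FORCE]. ROWS is JSON, a list that holds one entry, the list of rows, each a list of 7 numbers: the shift along the tool's x, y, z in m, then the turn, a rotation vector about the tool's x, y, z in rad, then the finger opening in m, from 0 to 0.0854. In form: [[[tx, ty, tz, ax, ay, az, claw], ...]]. A call has 1 to 8 rows; each row is the pose to reach, as a shift and turn from the pose commanded when the call began, along the tool's axes at that moment; what a row does not reach only later rows make up. A row lasts 1/8 s, in which the tool goes at most 62.5 mm and 10.7 degrees, less where a joint would pass 70% of its speed; a pose out of reach is approached as far as the arm can. A call with a gripper value outside its range is refused whole. The fingers move at their own pace and stop on an object; FORCE is the grip in N (left out, the last holds). Time passes only in rows, so rows that repeat a pose let the fingers close. It gives the time, the measured TCP pose, the force and the opening at its end, in the units of the state.
- manip.get_obs(): the state, without advancing time (a new reading comes with each control period).
- manip.camera(name): name is "scene" or "top" or "wrist"; returns the picture (420x560x3 uint8, blue, green, red); there is no depth.
- manip.calibration(name): a dict with "fx", "fy", "cx", "cy" (pixels), "view" (4x4, takes a point from world to camera coordinates); the wrist camera has in their place "tool_from_camera" (4x4, takes a point from camera to tool coordinates, whose origin is the TCP and whose axes are the flange's). Camera axes: x right, y up, looking along -z (the intrinsics and any distortion apply to the point x, -y, -z); pixel columns grow to the right and rows downward; lengths in m; the calibration is good to about 2 mm. A picture is of the moment at which its call begins: read the wrist's pose just before it. calibration takes no time and is no camera call.
- manip.hand_in(): hands the job in, once; it reports no verdict.
The state is a dict: "clock": time; "joint_pos": joint angles; "joint_velocities": joint speeds; "tau": joint torques, N m; "position": TCP position; "ee_rot": TCP orientation; "ft_force": force on the tool from outside, world axes, zero at the start; "torque": the same for the moment, N m; "grip_width": opening from 0.0 (shut) to 1.0 (fully open).
Only numpy, scipy, OpenCV 4.12 (cv2) and the standard library are available. Lean on these libraries where they do the work, as an engineer would, in place of code of your own. Each camera call takes 0.05 s, during which the arm holds its last target.

## Task

Take the steel flange nut from the rubber mat, set it over the bare stud of the green holding fixture and, pressing only lightly, back it off (anticlockwise from above) until you feel the thread drop in, unless it drops in straight away. Then run it down clockwise about a quarter turn and let go, so that it stays level on the thread. Do not force the nut against the stud, and leave the other things where they are.

Things in the scene. Friction and masses are not known exactly. Their poses are not given: they have to be found in the camera images.
- nut: The flange nut, steel, about 0.3 kg: a hexagon 46 mm across flats (53 over corners) on a round flange 60 mm across, 6 mm thick; 32 mm high in all, the hexagon from 6 to 32 mm above the underside. Origin: centre of the underside; z up the bore; flats face its +x axis and every 60 degrees from there. It starts flange down on a fixed rubber mat 3 mm thick, 25 mm or more clear all round.
- nut_top (a point): Centre of the nut's upper face, 32 mm above its underside. The bore is open through, 31 mm wide.
- nut_teeth (a point): Point on the nut's axis level with the middle of its thread teeth, 8 mm above the underside: four teeth, 90 degrees apart, each 3 mm thick, reaching inwards to 24 mm across.
- stud: The bare upright stud, fixed, steel: the one of the fixture's two studs without a nut. Origin: on its axis at the strap's upper face, 40 mm above the table; z up. Nut underside above this origin: 20.5 mm when first resting on the thread, 13 to 15 mm once dropped in, then 8 mm less per quarter turn clockwise. All is rigid: work at about 10 N; more than 45 N between nut and stud spoils the thread.
- stud_tip (a point): Top of the stud, 43 mm above its origin: a plain round end 22 mm across, coned to 11 mm over its last 8 mm. It guides the nut's teeth with 1 mm play on the radius.
- thread_start (a point): Point on the stud's axis where the thread begins, 27 mm above the stud's origin. Right-hand, 29 mm across, four starts 90 degrees apart. Each start is a level land 53 degrees long; its clockwise end is a blunt step 4 mm up and 7 degrees long, which stops the teeth; then a gap of 30 degrees to the next land. Where the starts lie differs each time and is not told: find them by feel.
- thread_low (a point): Point on the stud's axis 7 mm above its origin: about where the nut's underside stands after a quarter turn on the thread. Lead 32 mm per turn, 1 mm axial play; the thread holds the nut by friction. Backing off needs at most about 75 degrees (one time in five none); teeth first resting on the blunt steps (underside 24.5 mm up) fall to 20.5 mm first. Dropped in, 17 degrees of turn are free.
- fixture: The fixed holding fixture: green steel base 170 x 270 mm and 20 mm thick, a plywood panel on it and a steel strap 60 x 200 mm along the fixture's y axis, its upper face 40 mm above the table. The two studs rise from the strap 65 mm either side of the fixture's middle, along its y axis. Origin: centre of the base's underside.
- done_stud: The fixture's other stud with a flange nut of the same kind already run down on it, fixed; 43 mm high above the strap. Origin: on its axis at the strap's upper face.
- plain_nut: Bystander: a small plain hexagon nut without a flange, 30 mm across flats, 13 mm high, loose on the mat. Origin: centre of the underside.
- washer: Bystander: a flat steel washer 48 mm across, 5 mm thick, loose on the mat. Origin: centre of the underside.
- wrench: Bystander: a steel spanner 200 mm long lying on the table. Origin: underside, middle.
- glue: Bystander: a white plastic bottle 60 mm across and 160 mm high. Origin: centre of the underside.
- tape: Bystander: a cardboard tape core 100 mm across and 30 mm high, lying flat. Origin: centre of the underside.
- offcut: Bystander: a plywood offcut 120 x 70 x 18 mm. Origin: centre of the underside.
- tin: Bystander: a closed tin 80 mm across and 100 mm high. Origin: centre of the underside.
Not all that is in view belongs to the job. What is shaped like the nut but pink or turquoise is not meant.

How it is judged:
On the way, in this order (a step that is already met when the one before it is completed fails the run):
1. the nut is brought over the stud's end, its underside 20 to 60 mm above the strap (horizontal distance between nut and stud below 0.01 m and z of nut in the frame of stud between 0.0195 and 0.06 m), for 0.1 s.
2. the thread has dropped in: the nut sits level and centred on the stud with its underside less than 17.5 mm above the strap (horizontal distance between nut and stud below 0.004 m and angle between nut's own z axis and vertical below 0.12 rad and z of nut in the frame of stud below 0.0175 m), for 0.1 s.
At the end, for the whole second after the job is handed in: The nut is on the stud's thread, centred within 3 mm, level within 0.1 rad, at rest, its underside less than 9 mm above the strap (at least 11 mm lower than where it first rests on the stud, which only turning on the thread allows) (horizontal distance between nut and stud below 0.003 m and angle between nut's own z axis and vertical below 0.1 rad and z of nut in the frame of stud between -0.002 and 0.009 m and linear speed of nut below 0.02 m/s); the robot touches nothing.
It fails at once if the nut is forced against the stud with more than 45 N (contact force between nut and stud above 45 N).
It fails at once if one of the other loose things (plain nut, washer, spanner, bottle, tape core, offcut, tin) is moved more than 25 mm (distance of any of plain_nut, washer, wrench, glue, tape, offcut, tin from where it was at the start of the episode above 0.025 m).
It also fails if it takes over 58 s, if anything falls off the work surface, if the arm or the gripper's body presses on something with over 40 N, if the wrist force passes 120 N, or if a joint passes its speed limit or range.

## Working session

There is one attempt and no reset: what is moved stays moved. The work goes in short steps, Python scripts to look and compute and a shell command to move; the robot and the scene stay as the last step left them, time stands still between calls to the robot, and variables do not carry over. Pictures are saved under pics/ and viewed, and the job is handed in when it is done.

```bash
ls; mkdir -p pics; python3 - <<'E'
from workcell import manip
import cv2
o=manip.get_obs()
for k,v in o.items(): print(k,v)
print(manip.pinch_z)
for n in ("scene","top","wrist"):
    cv2.imwrite(f"pics/{n}0.png",manip.camera(n)); print(n,manip.calibration(n))
E
```

```text
pics
clock 0.0
joint_pos [-1.21258327  0.33286565 -0.06471358  1.46094698  0.0216075   1.34991036
 -0.08850017]
joint_velocities [ 0.00010495  0.00197486  0.00132674  0.00021463 -0.00135194 -0.00015322
  0.00045614]
tau [-6.01785887e-04 -6.25434780e+01  4.87719092e-02 -3.91614640e+01
  1.61128171e-02  9.80179233e-03 -7.07672768e-06]
position [0.23215547 0.57987199 0.23051716]
ee_rot [ 1.89240652e-01  9.81930477e-01 -7.10054983e-04 -1.01004740e-04]
ft_force [ 0.17573682  0.04126623 -0.028498  ]
torque [-0.03385757 -0.00170643  0.00159219]
grip_width 1.0000172361899602
0.0187
scene {'fx': 486.26095777990747, 'fy': 486.26095777990747, 'cx': 281.47528999857553, 'cy': 208.07388062583826, 'view': array([[-0.86379713,  0.50383709, -0.0016471 ,  0.57002267],
       [-0.39648301, -0.67772082,  0.61927031,  0.11719339],
       [ 0.31089507,  0.53557696,  0.78517614, -1.44235716],
       [ 0.        ,  0.        ,  0.        ,  1.        ]])}
top {'fx': 455.2340258324914, 'fy': 455.2340258324914, 'cx': 280.6593951734554, 'cy': 205.62528764370694, 'view': array([[ 0.06695907, -0.997742  ,  0.00523353, -0.12000014],
       [ 0.97209549,  0.06641806,  0.22498667, -0.60806072],
       [-0.22482625, -0.00997741,  0.97434779, -1.30605184],
       [ 0.        ,  0.        ,  0.        ,  1.        ]])}
wrist {'fx': 370.33165954472685, 'fy': 370.33165954472685, 'cx': 282.6655719765257, 'cy': 207.45575065113482, 'tool_from_camera': array([[ 2.02267344e-04,  9.65120311e-01,  2.61806691e-01,
         6.70023547e-02],
       [ 9.99999803e-01, -3.98462926e-05, -6.25693854e-04,
        -9.23014808e-04],
       [-5.93437821e-04,  2.61806766e-01, -9.65120130e-01,
        -1.42610168e-01],
       [ 0.00000000e+00,  0.00000000e+00,  0.00000000e+00,
         1.00000000e+00]])}
```

View pics/scene0.png

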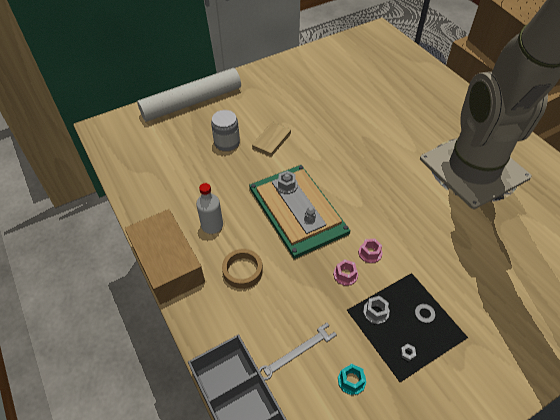

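View pics/top0.png

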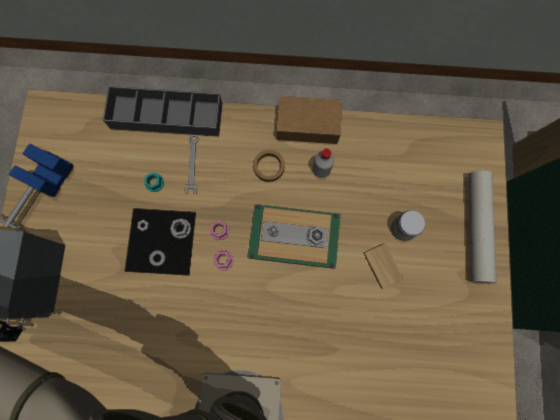

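View pics/wrist0.png

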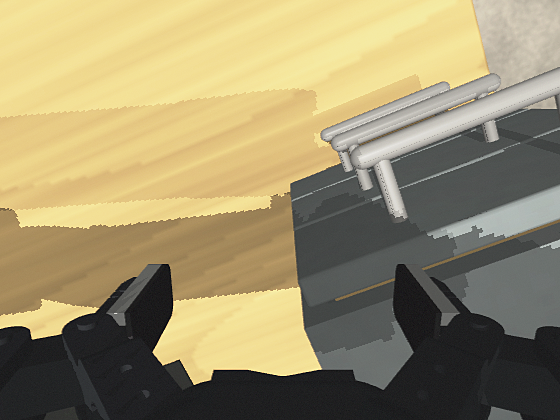

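The overhead picture shows the nut at about (180,228) on the mat, with the bare stud at (273,231) and the finished stud at (316,235). I'll enlarge both areas in both pictures to measure them.

```bash
cat > h.py <<'E'
import numpy as np, cv2
from workcell import manip
from scipy.spatial.transform import Rotation as R
def cam(name, pos=None, q=None):
    c=manip.calibration(name); K=np.array([[c['fx'],0,c['cx']],[0,c['fy'],c['cy']],[0,0,1]])
    if name=='wrist':
        T=np.eye(4); T[:3,:3]=R.from_quat(q).as_matrix(); T[:3,3]=pos
        V=np.linalg.inv(T@c['tool_from_camera'])
    else: V=c['view']
    return K,V
def ray(uv,K,V):
    d=np.array([(uv[0]-K[0,2])/K[0,0],-(uv[1]-K[1,2])/K[1,1],-1.0])
    Rm=V[:3,:3]; o=-Rm.T@V[:3,3]; return o,Rm.T@d
def atz(uv,z,K,V):
    o,d=ray(uv,K,V); return o+d*(z-o[2])/d[2]
def proj(p,K,V):
    p=np.atleast_2d(p); c=p@V[:3,:3].T+V[:3,3]
    return np.c_[K[0,2]+K[0,0]*c[:,0]/-c[:,2],K[1,2]-K[1,1]*c[:,1]/-c[:,2]]
def circ(c,r,n=48):
    a=np.linspace(0,2*np.pi,n,endpoint=False); return np.c_[c[0]+r*np.cos(a),c[1]+r*np.sin(a),np.full(n,c[2])]
def hexa(c,yaw,af=.046):
    a=yaw+np.pi/6+np.arange(6)*np.pi/3; r=af/2/np.cos(np.pi/6); return np.c_[c[0]+r*np.cos(a),c[1]+r*np.sin(a),np.full(6,c[2])]
E
python3 - <<'E'
import cv2,numpy as np
from h import *
s=cv2.imread('pics/scene0.png');t=cv2.imread('pics/top0.png')
cs=lambda im,u,v,w,h,k: cv2.resize(im[v:v+h,u:u+w],None,fx=k,fy=k,interpolation=cv2.INTER_CUBIC)
a=cs(t,150,205,50,50,8);b=cs(t,250,205,50,50,8)
cv2.imwrite('pics/ta.png',np.hstack([a,b]))
a=cs(s,350,285,50,50,8);b=cs(s,285,185,50,50,8)
cv2.imwrite('pics/sa.png',np.hstack([a,b]))
K,V=cam('top');K2,V2=cam('scene')
print(atz((180,228),.035,K,V),atz((377,303),.035,K2,V2))
print(atz((273,231),.083,K,V),atz((310,209),.083,K2,V2))
print('done',atz((316,235),.07,K,V),atz((288,178),.07,K2,V2))
E
```

```text
[0.53161185 0.22445715 0.035     ] [0.53093846 0.22031042 0.035     ]
[ 0.5334052  -0.06136668  0.083     ] [ 0.53864058 -0.06285904  0.083     ]
done [ 0.5322877  -0.18966026  0.07      ] [ 0.52691566 -0.19243927  0.07      ]
```

View pics/ta.png

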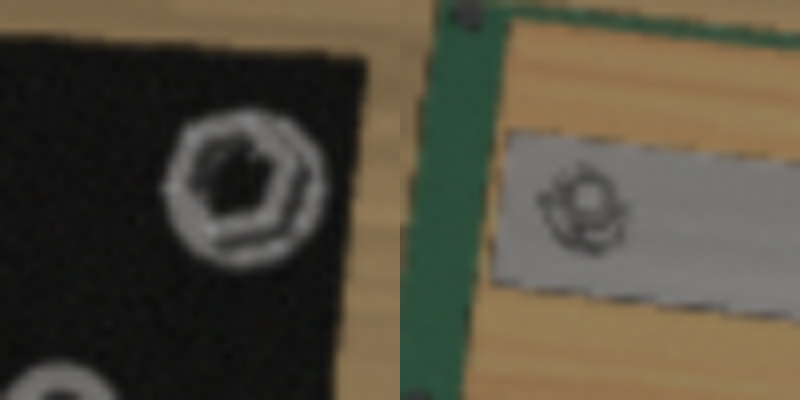

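View pics/sa.png

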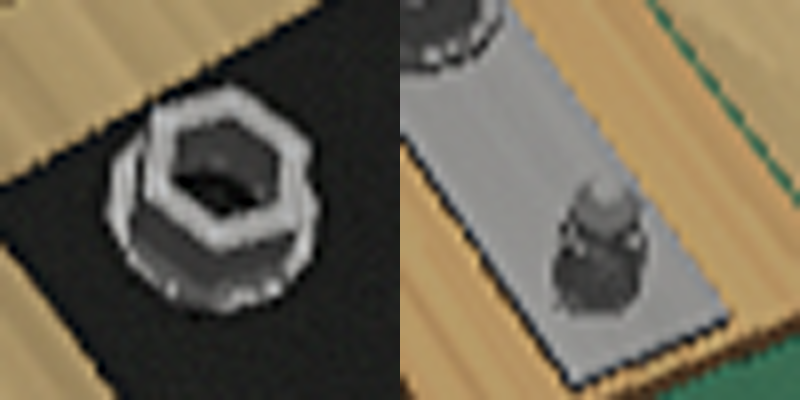

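```bash
python3 - <<'E'
from h import *
K,V=cam('top');K2,V2=cam('scene')
f=lambda x,y,u0,v0:(u0+(x+.5)/8-.5,v0+(y+.5)/8-.5)
P=np.array([atz(f(x,y,350,285),.035,K2,V2) for x,y in [(225,90),(305,145),(300,215),(218,245),(155,200),(158,110)]])
c=P.mean(0);print(c, np.degrees(np.arctan2(*(P-c)[:,[1,0]].T))%60, np.linalg.norm(P-c,axis=1))
print('nut top',atz(f(246,188,150,205),.009,K,V),'stud',atz(f(190,195,250,205),.083,K,V),atz(f(210,185,285,185),.083,K2,V2))
o=manip.get_obs();Rm=R.from_quat(o['ee_rot']).as_matrix()
for tgt in ([.531,.222,.14],):
    print('tool shift',Rm.T@(np.array(tgt)-o['position']))
print('tool y deg',np.degrees(np.arctan2(Rm[1,1],Rm[0,1])))
E
```

```text
[0.5329122  0.22636302 0.035     ] [53.91545287 46.2569256  51.33384226 47.08317094 55.22027508 43.98373943] [0.02500091 0.02464658 0.02448852 0.02516717 0.02433026 0.02562435]
nut top [0.53575698 0.22945375 0.009     ] stud [ 0.53963109 -0.06185133  0.083     ] [ 0.53455469 -0.06542387  0.083     ]
tool shift [-0.41042273 -0.22115126  0.09096719]
tool y deg 68.17758349465454
```

```bash
python3 -m handwheel '[[[-0.052,-0.027,0,0,0,0.1,0.085],[-0.104,-0.054,0,0,0,0.25,0.085],[-0.156,-0.081,0,0,0,0.42,0.085],[-0.208,-0.108,0,0,0,0.6,0.085],[-0.26,-0.135,0.02,0,0,0.75,0.085],[-0.312,-0.163,0.045,0,0,0.848,0.085],[-0.364,-0.19,0.07,0,0,0.848,0.085],[-0.411,-0.216,0.0905,0,0,0.848,0.085]]]' 60
```

```text
clock: 1.15
position: [0.5343, 0.2255, 0.1399]
ee_rot: [0.576, 0.817, -0.0, -0.0]
ft_force: [-0.3, 0.9, -0.1]
grip_width: 0.998
```

```bash
python3 - <<'E'
from h import *
o=manip.get_obs(); im=manip.camera('wrist'); cv2.imwrite('pics/w1.png',im); print(o['position'],o['ee_rot'],o['joint_pos'],o['joint_velocities'].round(3) if hasattr(o['joint_velocities'],'round') else o['joint_velocities'])
K,V=cam('wrist',o['position'],o['ee_rot'])
print(proj([0.5329,.2264,.035],K,V))
E
```

```text
[0.53429707 0.2254581  0.13988779] [ 5.76354200e-01  8.17199991e-01 -6.54954936e-05 -8.57452811e-05] [-0.72235513  0.30346076  0.29174734  1.71348747 -0.09488654  1.13865622
 -0.06111037] [ 0.61   0.408  0.245 -0.092 -0.199 -0.284  0.918]
[[282.8748988  204.16661168]]
```

View pics/w1.png

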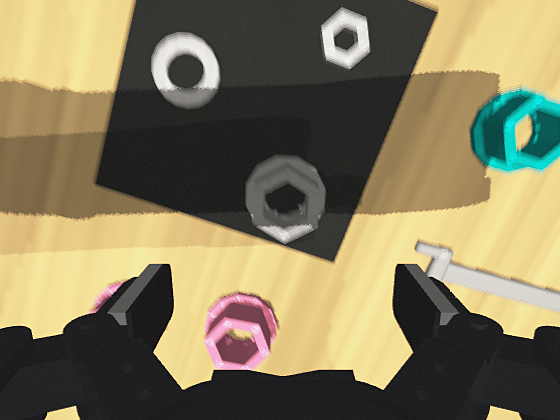

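The nut sits mid-image, at about (285,200). Its hexagon points up and down the picture, so the flats face the jaws. The arm was still settling, so I'll take a second frame and enlarge it.

```bash
python3 - <<'E'
from h import *
manip.camera('wrist')
o=manip.get_obs(); im=manip.camera('wrist'); cv2.imwrite('pics/w2.png',im); print(o['position'],o['ee_rot'],np.abs(o['joint_velocities']).max(),o['clock'])
np.savez('pics/w2.npz',p=o['position'],q=o['ee_rot'])
K,V=cam('wrist',o['position'],o['ee_rot'])
u0,v0=225,140
c=cv2.resize(im[v0:v0+120,u0:u0+120],None,fx=6,fy=6,interpolation=cv2.INTER_CUBIC)
c=np.clip(c.astype(float)*2.0,0,255).astype(np.uint8)
cv2.imwrite('pics/w2c.png',c[:600])
g=cv2.cvtColor(im,cv2.COLOR_BGR2GRAY)
E
```

```text
[0.53595722 0.21927813 0.13826952] [ 5.80224700e-01  8.14452390e-01 -2.46073376e-03  7.39228238e-04] 0.08600993152592575 1.25
```

View pics/w2c.png

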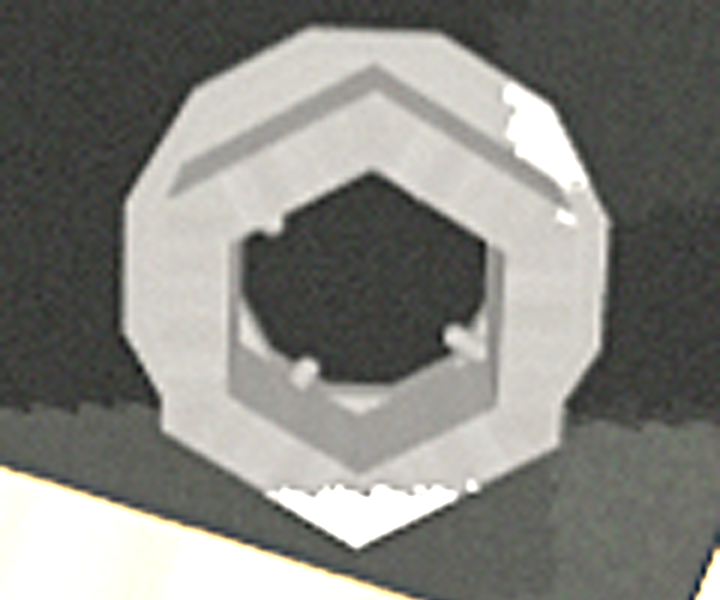

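```bash
cat > fit.py <<'E'
from h import *
from scipy.optimize import least_squares
def fit(pts,z,p,q):
    K,V=cam('wrist',p,q); pts=np.array(pts)
    P=np.array([atz(a,z,K,V) for a in pts]); c=P.mean(0)
    def pred(x):
        H=hexa((x[0],x[1],z),x[2]); 
        return proj(H,K,V)
    def res(x):
        h=pred(x); d=np.linalg.norm(h[:,None]-pts[None],axis=2); return d.min(0)
    a0=np.median(np.degrees(np.arctan2(*(P-c)[:,[1,0]].T))%60)
    r=least_squares(res,[c[0],c[1],np.radians(a0-30)])
    return r.x,r.fun
E
python3 - <<'E'
from fit import *
d=np.load('pics/w2.npz');p,q=d['p'],d['q']
f=lambda x,y:(225+(x+.5)/6-.5,140+(y+.5)/6-.5)
x,r=fit([f(*a) for a in [(375,92),(358,548),(165,430),(560,440),(578,205),(172,193)]],.035,p,q)
print(x,np.degrees(x[2])%60,r)
o=manip.get_obs();Rm=R.from_quat(o['ee_rot']).as_matrix();print(o['position'],np.degrees(np.arctan2(Rm[1,1],Rm[0,1])), o['joint_pos'])
# flange check
K,V=cam('wrist',p,q)
fl=[(122,268),(608,268)]
print([atz(f(*a),.006,K,V) for a in fl])
print('tool-frame nut',Rm.T@(np.r_[x[:2],.035]-o['position']))
E
```

```text
[0.53368797 0.22816932 0.29939127] 17.15385601687829 [0.93766094 0.89271046 0.54035232 0.59432195 1.24988893 1.29437208]
[0.53457051 0.22301392 0.13928458] 19.257497984360654 [-0.72094436  0.30436759  0.29372845  1.71394596 -0.09383397  1.13983494
 -0.06437669]
[array([0.50450764, 0.2181456 , 0.006     ]), array([0.56237065, 0.23820144, 0.006     ])]
tool-frame nut [0.00535637 0.00111685 0.10427221]
```

```bash
python3 -m handwheel '[[[0,0,0,0,0,0,0.085],[0,0,0,0,0,0,0.085],[0,0,0,0,0,0,0.085],[0,0,0,0,0,0,0.085]]]'; python3 - <<'E'
from h import *
o=manip.get_obs(); im=manip.camera('wrist'); cv2.imwrite('pics/w3.png',im); print(o['position'],o['ee_rot'],np.abs(o['joint_velocities']).max(),o['clock'])
np.savez('pics/w3.npz',p=o['position'],q=o['ee_rot'])
u0,v0=225,140
c=cv2.resize(im[v0:v0+100,u0:u0+120],None,fx=6,fy=6,interpolation=cv2.INTER_CUBIC)
c=np.clip(c.astype(float)*2.0,0,255).astype(np.uint8)
cv2.imwrite('pics/w3c.png',c[:600])
E
```

```text
clock: 1.8
position: [0.5334, 0.2276, 0.1411]
ee_rot: [0.576, 0.817, 0.0, 0.0]
ft_force: [0.0, -0.2, 0.1]
grip_width: 0.992
[0.53338085 0.22755865 0.14105993] [5.76082856e-01 8.17391260e-01 2.68456945e-04 8.94329051e-06] 0.0054020214535840235 1.8
```

View pics/w3c.png

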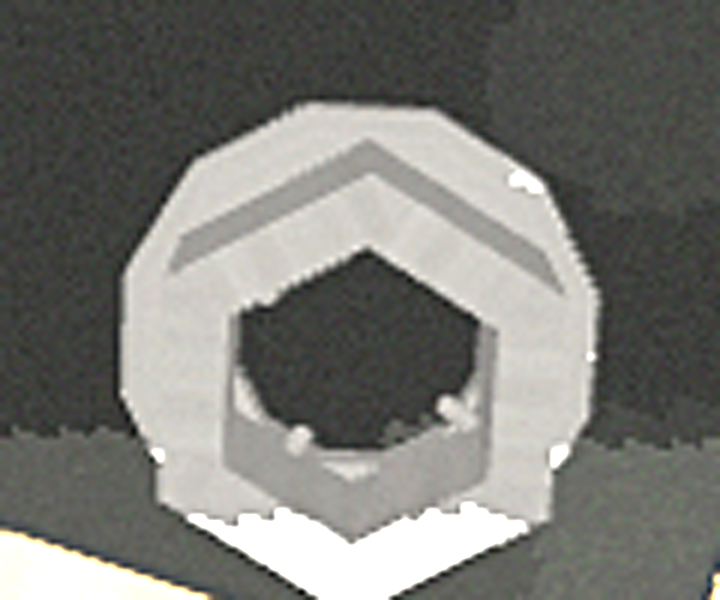

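```bash
python3 - <<'E'
from fit import *
d=np.load('pics/w3.npz');p,q=d['p'],d['q']
f=lambda x,y:(225+(x+.5)/6-.5,140+(y+.5)/6-.5)
x,r=fit([f(*a) for a in [(368,172),(158,505),(550,520),(565,290),(170,272),(350,622)]],.035,p,q)
print(x,np.degrees(x[2])%60,r)
Rm=R.from_quat(q).as_matrix();print(np.degrees(np.arctan2(Rm[1,1],Rm[0,1])))
K,V=cam('wrist',p,q)
c=np.r_[x[:2],.035]; print(proj(hexa(c,x[2]),K,V)*6-np.array([225,140])*6)
print('tool-frame nut',Rm.T@(c-p))
# flange left/right
print([Rm.T@(atz(f(*a),.007,K,V)-p) for a in [(120,345),(594,345),(360,100)]])
E
```

```text
[0.53377041 0.22729753 0.30065436] 17.226226011826153 [0.42234458 0.70786243 0.55158846 0.99865951 1.55674822 1.13669345]
19.64899216044223
[[563.62795688 293.38483325]
 [368.01905454 169.77543067]
 [161.52028967 276.67550035]
 [156.80974645 498.45981978]
 [347.89953665 612.69155211]
 [548.25183842 514.27699942]]
tool-frame nut [-0.00040817  0.00023144  0.10605993]
[array([-0.00064852, -0.03037854,  0.13404611]), array([-0.0006421 ,  0.03030996,  0.13407338]), array([0.0306797 , 0.00029979, 0.13406913])]
```

```bash
python3 -m handwheel '[[[0,0,0.03,0,0,0.02,0.085],[0,0,0.07,0,0,0.042,0.085],[0,0,0.105,0,0,0.042,0.085],[0,0,0.122,0,0,0.042,0.085],[0,0,0.1295,0,0,0.042,0.085],[0,0,0.1295,0,0,0.042,0.085],[0,0,0.1295,0,0,0.042,0.06]]]' 80; python3 - <<'E'
from h import *
o=manip.get_obs(); im=manip.camera('wrist'); cv2.imwrite('pics/w4.png',im); print(o['position'],o['ee_rot'],o['ft_force'],o['torque'])
E
```

```text
clock: 2.72
position: [0.5344, 0.2274, 0.0125]
ee_rot: [0.594, 0.805, 0.001, 0.0]
ft_force: [0.5, -0.8, 0.1]
grip_width: 0.807
[0.53437311 0.22735185 0.01251414] [5.93517678e-01 8.04820352e-01 9.12671802e-04 3.65754479e-04] [ 0.53607326 -0.80637748  0.12218088] [ 0.00143391  0.01006496 -0.03353416]
```

View pics/w4.png

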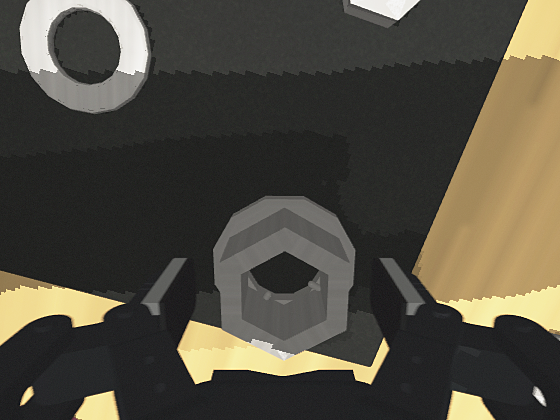

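The nut is centred between the jaws at about (284,280), with its flats parallel to the pads. Closing.

```bash
python3 -m handwheel '[[[0,0,0,0,0,0,0.05],[0,0,0,0,0,0,0.04],[0,0,0,0,0,0,0.04],[0,0,0,0,0,0,0.04]]]' 80; python3 - <<'E'
from h import *
o=manip.get_obs(); im=manip.camera('wrist'); cv2.imwrite('pics/w5.png',im); print(o['position'],o['ee_rot'],o['ft_force'],o['torque'],o['grip_width']*85.4)
E
```

```text
clock: 3.28
position: [0.5342, 0.2273, 0.0124]
ee_rot: [0.594, 0.805, 0.001, 0.0]
ft_force: [-1.1, -0.8, 7.0]
grip_width: 0.521
[0.53423014 0.22731209 0.01241683] [5.93507721e-01 8.04827868e-01 7.86905482e-04 2.62101848e-04] [-1.12825043 -0.81499038  6.9872227 ] [-0.24409965  0.35794673  0.02740938] 44.530513076551806
```

View pics/w5.png

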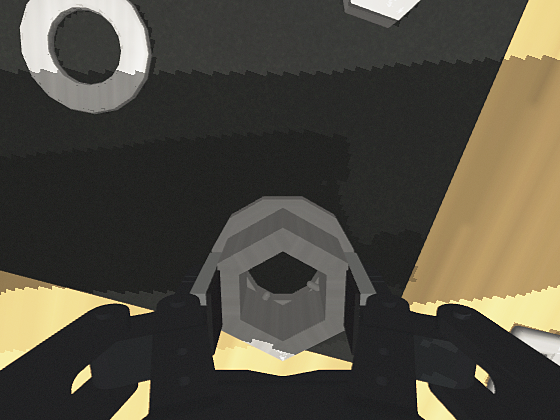

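```bash
python3 -m handwheel '[[[0,0,-0.03,0,0,0,0.04],[0,0,-0.08,0,0,0,0.04],[-0.03,-0.0075,-0.12,0,0,0,0.04],[-0.08,-0.02,-0.148,0,0,0,0.04],[-0.135,-0.034,-0.148,0,0,0,0.04],[-0.19,-0.0475,-0.148,0,0,0,0.04],[-0.24,-0.06,-0.148,0,0,0,0.04],[-0.28,-0.07,-0.148,0,0,0,0.04]]]' 80;  python3 -m handwheel '[[[-0.03,-0.0075,0,0,0,0,0.04],[-0.045,-0.0115,0,0,0,0,0.04],[-0.053,-0.0134,0,0,0,0,0.04],[-0.053,-0.0134,0,0,0,0,0.04],[-0.053,-0.0134,0,0,0,0,0.04],[-0.053,-0.0134,0,0,0,0,0.04]]]'; python3 - <<'E'
from h import *
o=manip.get_obs(); im=manip.camera('wrist'); cv2.imwrite('pics/w6.png',im); print(o['position'],o['ee_rot'],o['ft_force'],o['torque'],o['grip_width']*85.4,o['joint_pos'])
np.savez('pics/w6.npz',p=o['position'],q=o['ee_rot'])
E
```

```text
clock: 4.32
position: [0.5489, -0.0636, 0.1593]
ee_rot: [0.594, 0.804, -0.0, -0.0]
ft_force: [-0.5, 0.0, -2.3]
grip_width: 0.52
clock: 5.08
position: [0.5524, -0.1148, 0.1593]
ee_rot: [0.593, 0.805, 0.0, -0.0]
ft_force: [-0.6, -0.2, -2.0]
grip_width: 0.522
[ 0.55242804 -0.11476103  0.15926963] [ 5.92910947e-01  8.05268010e-01  1.72179682e-04 -1.07836014e-04] [-0.61710806 -0.2474266  -1.99092651] [0.01699344 0.00682246 0.00672653] 44.617036911754994 [-0.30654021  0.26483296  0.50504707  1.74327169 -0.13849419  1.16880897
  0.53956852]
```

View pics/w6.png

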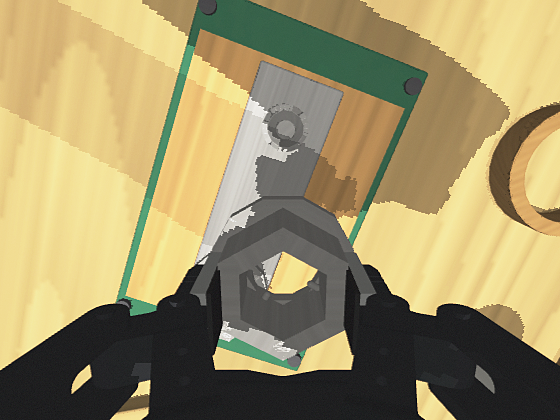

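The nut is held. The stud shows at about (286,128), on the strap and clear of the gripper. I'll enlarge both the stud and the held nut.

```bash
python3 - <<'E'
from h import *
im=cv2.imread('pics/w6.png')
a=cv2.resize(im[98:158,256:316],None,fx=10,fy=10,interpolation=cv2.INTER_CUBIC)
b=cv2.resize(im[180:380,200:370],None,fx=3,fy=3,interpolation=cv2.INTER_CUBIC)
st=lambda x:np.clip((x.astype(float)-40)*1.6,0,255).astype(np.uint8)
cv2.imwrite('pics/w6a.png',st(a));cv2.imwrite('pics/w6b.png',np.clip(b*1.5,0,255).astype(np.uint8))
E
```

```text
(no output)
```

View pics/w6a.png

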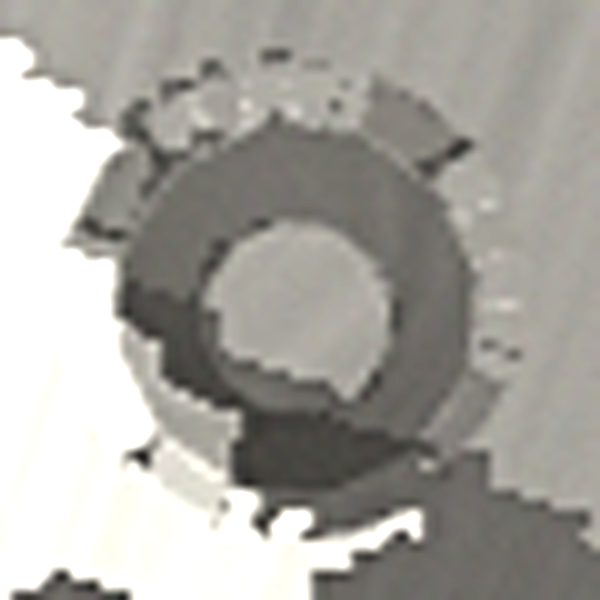

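View pics/w6b.png

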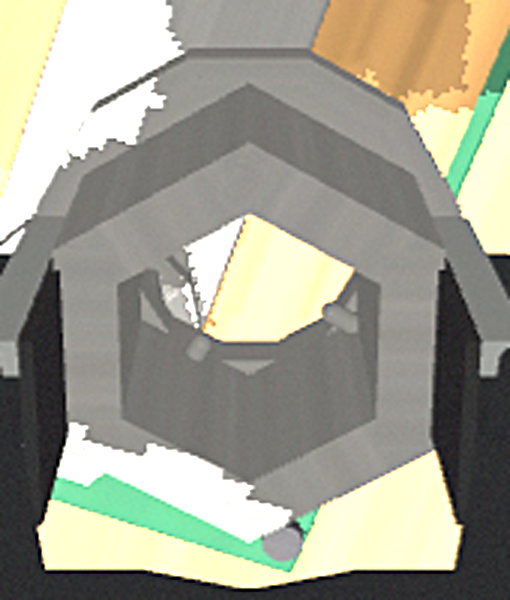

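```bash
python3 - <<'E'
from fit import *
d=np.load('pics/w3.npz');p,q=d['p'],d['q']
K,V=cam('wrist',p,q)
f=lambda x,y:(225+(x+.5)/6-.5,140+(y+.5)/6-.5)
c=np.array([.53377,.2273,.011]); y0=17.2
for t in [(300,437),(455,410),(265,300),(440,400)]:
    P=atz(f(*t),.011,K,V)-c; print('tooth',t,np.hypot(*P[:2]),(np.degrees(np.arctan2(P[1],P[0]))-y0)%90)
for a in range(0,90,10): pass
d=np.load('pics/w6.npz');p,q=d['p'],d['q']
K,V=cam('wrist',p,q);Rm=R.from_quat(q).as_matrix()
g=lambda x,y:(200+(x+.5)/3-.5,180+(y+.5)/3-.5)
# nut in hand: hex top corners at height z above tcp
for zt in (-.0225,-.0215):  # tool z of nut top
    z=p[2]-zt
    pts=[g(*a) for a in [(248,143),(58,258),(443,246),(68,442),(434,447)]]
    x,r=fit(pts,z,p,q); P=np.r_[x[:2],z]
    print('nut in tool',Rm.T@(P-p),np.degrees(x[2])%60,r.round(2))
yaw=np.degrees(np.arctan2(Rm[1,1],Rm[0,1]));print('tool y yaw',yaw)
for t in [(200,345),(340,318),(180,270)]:
    Q=atz(g(*t),p[2]+.0225-.024,K,V)-P; print('tooth held',t,np.hypot(*Q[:2]),(np.degrees(np.arctan2(Q[1],Q[0]))-np.degrees(x[2]))%90)
h=lambda x,y:(256+(x+.5)/10-.5,98+(y+.5)/10-.5)
S=atz(h(302,312),.083,K,V);print('stud',S,Rm.T@(S-p))
S2=atz(h(295,303),.075,K,V);print('stud cone base',S2)
for t in [(365,85),(460,150),(510,352),(450,460),(75,240),(130,130),(200,515)]:
    for z in (.067,):
        Q=atz(h(*t),z,K,V)-S; print(t,np.hypot(*Q[:2]).round(4),np.degrees(np.arctan2(Q[1],Q[0])).round(1)%90)
E
```

```text
tooth (300, 437) 0.01365137522505875 58.97311168497424
tooth (455, 410) 0.014490854369662251 59.81551625968417
tooth (265, 300) 0.013487873843006256 63.68854304129417
tooth (440, 400) 0.012162463346797953 60.154148454937946
nut in tool [ 0.00014125 -0.00091773 -0.02250009] 17.84010264457593 [0.69 2.95 1.3  3.15 1.58]
nut in tool [-0.00033823 -0.00091659 -0.02150027] 17.839245549660685 [0.3  2.56 0.89 2.59 1.09]
tool y yaw 17.272294484140733
tooth held (200, 345) 0.01365589321023449 57.49868266284497
tooth held (340, 318) 0.014733004326798119 59.60967110298769
tooth held (180, 270) 0.009907492749825697 88.88374615025472
stud [ 0.53704553 -0.06303975  0.083     ] [0.05392733 0.00065651 0.07629011]
stud cone base [ 0.5366797  -0.06305981  0.075     ]
(365, 85) 0.0133 0.0
(460, 150) 0.0132 59.4
(510, 352) 0.0135 3.1
(450, 460) 0.0137 60.7
(75, 240) 0.0143 3.1999999999999886
(130, 130) 0.0145 63.400000000000006
(200, 515) 0.0148 82.2
```

The picture suggests the gaps between thread starts span about 60–91° (mod 90°, world), and the nut's teeth are at about 77°. It may therefore drop straight in, but I'll confirm that by feel. Next I move over the stud and hover about 7 mm above the tip.

```bash
python3 -m handwheel '[[[0.02,0.0005,0,0,0,0,0.04],[0.04,0.001,0,0,0,0,0.04],[0.0538,0.0013,0,0,0,0,0.04],[0.0538,0.0013,0.02,0,0,0,0.04],[0.0538,0.0013,0.045,0,0,0,0.04],[0.0538,0.0013,0.06,0,0,0,0.04],[0.0538,0.0013,0.06,0,0,0,0.04],[0.0538,0.0013,0.06,0,0,0,0.04]]]'; python3 - <<'E'
from h import *
o=manip.get_obs(); im=manip.camera('wrist');im2=manip.camera('scene'); print(o['position'],o['ee_rot'],o['ft_force'],o['torque'],o['grip_width']*85.4,o['joint_pos'])
np.savez('pics/w7.npz',p=o['position'],q=o['ee_rot'])
b=cv2.resize(im[180:380,200:370],None,fx=3,fy=3,interpolation=cv2.INTER_CUBIC)
c=cv2.resize(im2[150:270,240:330],None,fx=5,fy=5,interpolation=cv2.INTER_CUBIC)
cv2.imwrite('pics/w7.png',np.clip(b*1.5,0,255).astype(np.uint8));cv2.imwrite('pics/s7.png',c)
E
```

```text
clock: 6.12
position: [0.5382, -0.0642, 0.1001]
ee_rot: [0.594, 0.805, 0.0, 0.0]
ft_force: [-0.3, -0.7, -1.8]
grip_width: 0.525
[ 0.53818931 -0.0641527   0.10009526] [5.93580469e-01 8.04774451e-01 3.41173036e-04 4.39207015e-04] [-0.31951556 -0.7084048  -1.84002722] [0.01879049 0.05246249 0.03355585] 44.86466163125703 [-0.37027493  0.27848475  0.46657291  1.8588846  -0.14434626  1.03617633
  0.45428306]
```

View pics/w7.png

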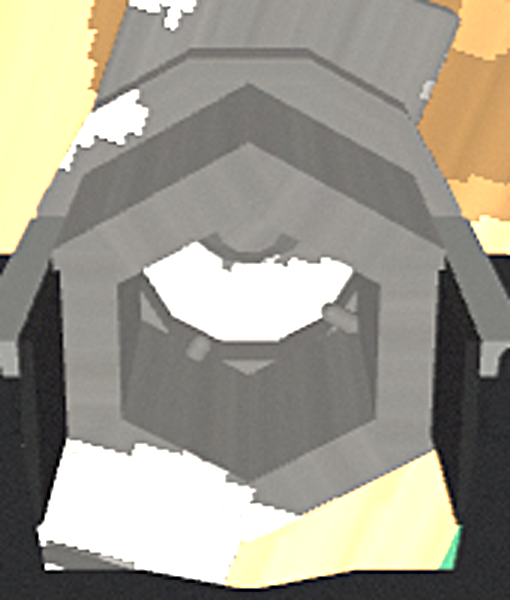

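View pics/s7.png

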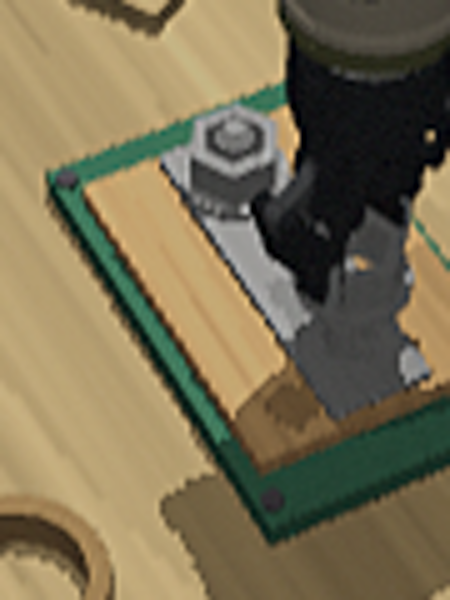

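```bash
python3 - <<'E'
from h import *
for i in range(2):
    o=manip.get_obs();im=manip.camera('wrist');print(o['position'],np.abs(o['joint_velocities']).max())
p,q=o['position'],o['ee_rot'];K,V=cam('wrist',p,q);Rm=R.from_quat(q).as_matrix()
b=cv2.resize(im[180:380,200:370],None,fx=3,fy=3,interpolation=cv2.INTER_CUBIC)
b=np.clip(b*1.5,0,255).astype(np.uint8)
g=lambda P:((proj(P,K,V)-[200,180]+.5)*3-.5).round().astype(int)
S=[.5369,-.06305]
cv2.polylines(b,[g(circ([*S,.083],.0055))],True,(0,0,255),1);cv2.polylines(b,[g(circ([*S,.075],.011))],True,(255,0,0),1)
N=p+Rm@[.00014,-.0006,-.0226]; yaw=np.arctan2(Rm[1,1],Rm[0,1])
cv2.polylines(b,[g(hexa(N,yaw))],True,(0,255,0),1);cv2.polylines(b,[g(circ(N-[0,0,.026],.030))],True,(0,255,0),1)
print('nut-stud',N[:2]-S)
cv2.imwrite('pics/w8.png',b)
E
```

```text
[ 0.53828267 -0.06405512  0.10023439] 0.0038998338212674266
[ 0.53818946 -0.06402225  0.10010916] 0.0030606004904117313
nut-stud [ 0.00064325 -0.00102135]
```

View pics/w8.png

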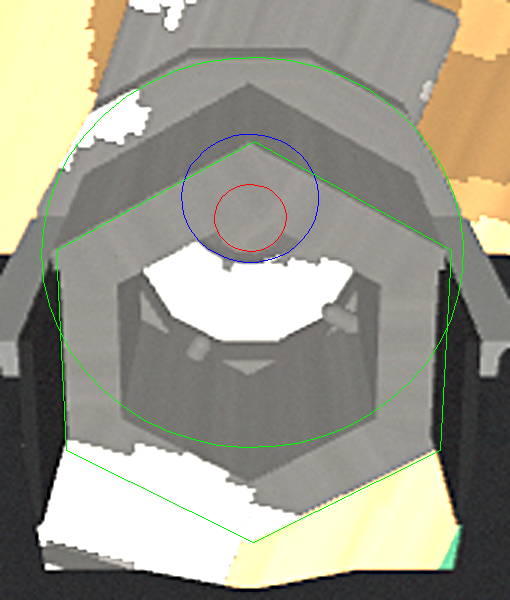

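```bash
python3 -m handwheel '[[[0.0012,0,0,0,0,0,0.04],[0.0012,0,0.004,0,0,0,0.04],[0.0012,0,0.008,0,0,0,0.04],[0.0012,0,0.012,0,0,0,0.04],[0.0012,0,0.016,0,0,0,0.04],[0.0012,0,0.016,0,0,0,0.04]]]';python3 - <<'E'
from h import *
o=manip.get_obs();im=manip.camera('wrist');p,q=o['position'],o['ee_rot'];print(p,o['ft_force'],o['torque'])
K,V=cam('wrist',p,q);Rm=R.from_quat(q).as_matrix()
N=p+Rm@[.00014,-.0008,-.0226];print(N-[.5369,-.06305,.032])
b=cv2.resize(im[180:380,200:370],None,fx=3,fy=3,interpolation=cv2.INTER_CUBIC)
cv2.imwrite('pics/w9.png',np.clip(b*1.5,0,255).astype(np.uint8))
E
```

```text
clock: 7.08
position: [0.537, -0.0629, 0.0829]
ee_rot: [0.593, 0.805, -0.0, -0.0]
ft_force: [0.5, 0.3, -2.1]
grip_width: 0.522
[ 0.53703966 -0.06286315  0.08286471] [ 0.51537189  0.33049315 -2.12454273] [ 0.04111616 -0.0376589   0.02924066]
[-6.50124794e-04  8.44300121e-05  7.34652683e-02]
```

View pics/w9.png

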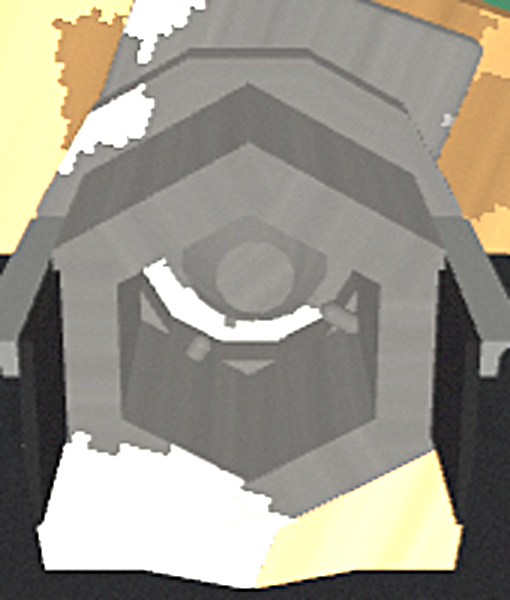

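```bash
python3 -m handwheel '[[[-0.0002,0.0006,0.002,0,0,0,0.04],[-0.0002,0.0006,0.004,0,0,0,0.04],[-0.0002,0.0006,0.006,0,0,0,0.04],[-0.0002,0.0006,0.008,0,0,0,0.04],[-0.0002,0.0006,0.009,0,0,0,0.04],[-0.0002,0.0006,0.009,0,0,0,0.04]]]';python3 - <<'E'
from h import *
o=manip.get_obs();p,q=o['position'],o['ee_rot'];print(p,o['ft_force'],o['torque'])
Rm=R.from_quat(q).as_matrix()
N=p+Rm@[.00014,-.0008,-.0226];print(N-[.5369,-.06305,.032])
E
```

```text
clock: 7.88
position: [0.5379, -0.0629, 0.0742]
ee_rot: [0.594, 0.805, 0.0, -0.0]
ft_force: [0.2, -0.4, -2.1]
grip_width: 0.52
[ 0.53788356 -0.06289928  0.07422744] [ 0.24805238 -0.37768776 -2.07019163] [ 0.00032905 -0.00623564  0.04831959]
[1.79818253e-04 4.66697691e-05 6.48274997e-02]
```

```bash
python3 -m handwheel '[[[0,0,0.001,0,0,0,0.04],[0,0,0.002,0,0,0,0.04],[0,0,0.003,0,0,0,0.04],[0,0,0.003,0,0,0,0.04]]]'; python3 -m handwheel '[[[0,0,0.0008,0,0,0,0.04],[0,0,0.0016,0,0,0,0.04],[0,0,0.0016,0,0,0,0.04]]]'
```

```text
clock: 8.38
position: [0.5379, -0.0629, 0.0712]
ee_rot: [0.593, 0.805, -0.0, -0.0]
ft_force: [0.3, 0.2, -2.5]
grip_width: 0.523
clock: 8.75
position: [0.5379, -0.0629, 0.0696]
ee_rot: [0.593, 0.805, 0.0, -0.0]
ft_force: [-1.3, 0.7, -2.7]
grip_width: 0.523
```

```bash
python3 -m handwheel '[[[0,0,0.0005,0,0,0,0.04],[0,0,0.001,0,0,0,0.04],[0,0,0.001,0,0,0,0.04]]]'; python3 -m handwheel '[[[0,0,0.0005,0,0,0,0.04],[0,0,0.001,0,0,0,0.04],[0,0,0.001,0,0,0,0.04]]]'
```

```text
clock: 9.12
position: [0.5379, -0.0629, 0.0686]
ee_rot: [0.594, 0.805, 0.0, -0.0]
ft_force: [-0.3, 0.8, -2.3]
grip_width: 0.521
clock: 9.5
position: [0.5379, -0.0629, 0.0676]
ee_rot: [0.593, 0.805, 0.0, -0.0]
ft_force: [0.4, 0.0, -2.8]
grip_width: 0.521
```

Underside is about 18 mm above the strap with no contact force, so the teeth are already past the land level at 20.5 mm and in the gaps. I'll keep going down gently until it seats.

```bash
for i in 1; do :; done; python3 -m handwheel '[[[0,0,0.0005,0,0,0,0.04],[0,0,0.001,0,0,0,0.04],[0,0,0.0015,0,0,0,0.04],[0,0,0.0015,0,0,0,0.04]]]'; python3 -m handwheel '[[[0,0,0.0005,0,0,0,0.04],[0,0,0.001,0,0,0,0.04],[0,0,0.001,0,0,0,0.04]]]'
```

```text
clock: 10.0
position: [0.5379, -0.0629, 0.0661]
ee_rot: [0.593, 0.805, 0.0, -0.0]
ft_force: [-0.6, 0.9, -2.6]
grip_width: 0.518
clock: 10.38
position: [0.5379, -0.0628, 0.0651]
ee_rot: [0.594, 0.805, 0.0, -0.0]
ft_force: [0.3, -0.3, -2.9]
grip_width: 0.521
```

```bash
python3 -m handwheel '[[[0,0,0.0005,0,0,0,0.04],[0,0,0.0005,0,0,0,0.04]]]'; python3 -m handwheel '[[[0,0,0.0005,0,0,0,0.04],[0,0,0.0005,0,0,0,0.04]]]';python3 -m handwheel '[[[0,0,0.0005,0,0,0,0.04],[0,0,0.0005,0,0,0,0.04]]]'
```

```text
clock: 10.62
position: [0.5379, -0.0629, 0.0647]
ee_rot: [0.594, 0.805, 0.0, -0.0]
ft_force: [0.4, 0.4, -2.0]
grip_width: 0.52
clock: 10.88
position: [0.5379, -0.0629, 0.0642]
ee_rot: [0.593, 0.805, 0.0, -0.0]
ft_force: [0.1, 0.6, -2.2]
grip_width: 0.523
clock: 11.12
position: [0.538, -0.0629, 0.0638]
ee_rot: [0.594, 0.805, 0.0, 0.0]
ft_force: [0.0, 0.3, -0.9]
grip_width: 0.519
```

It starts to bear at about 14.4 mm underside height, inside the 13–15 mm dropped-in band, so no backing off is needed. Now I run it down clockwise (+tool z) at 0.0889 mm per degree, starting 0.4 mm up so it sits mid-play, and I watch the forces.

```bash
python3 -m handwheel '[[[0,0,-0.0004,0,0,0,0.04],[0,0,-0.0001,0,0,0.06,0.04],[0,0,0.0002,0,0,0.12,0.04],[0,0,0.0005,0,0,0.18,0.04],[0,0,0.0008,0,0,0.24,0.04],[0,0,0.0008,0,0,0.24,0.04]]]'; python3 -c "
from h import *
o=manip.get_obs();print(o['torque'],o['ft_force'])
Rm=R.from_quat(o['ee_rot']).as_matrix();print(np.degrees(np.arctan2(Rm[1,1],Rm[0,1])), Rm.T@o['ft_force'])"
```

```text
clock: 11.88
position: [0.5378, -0.0628, 0.0628]
ee_rot: [0.685, 0.728, -0.0, -0.0]
ft_force: [-0.2, -0.6, -2.7]
grip_width: 0.525
[-0.02302483  0.01754725  0.04576587] [-0.19081921 -0.63080648 -2.7203368 ]
3.466306997792082 [-0.6180637  -0.2281913   2.72038363]
```

```bash
python3 -m handwheel '[[[0,0,0.0003,0,0,0.06,0.04],[0,0,0.0006,0,0,0.12,0.04],[0,0,0.0009,0,0,0.18,0.04],[0,0,0.0012,0,0,0.24,0.04],[0,0,0.0015,0,0,0.3,0.04],[0,0,0.0015,0,0,0.3,0.04]]]'; python3 -c "
from h import *
o=manip.get_obs();print(o['torque'],o['ft_force'])
Rm=R.from_quat(o['ee_rot']).as_matrix();print(np.degrees(np.arctan2(Rm[1,1],Rm[0,1])), Rm.T@o['ft_force'])"
```

```text
clock: 12.62
position: [0.5379, -0.0629, 0.0613]
ee_rot: [0.786, 0.618, -0.0, -0.0]
ft_force: [-0.2, 0.7, -2.4]
grip_width: 0.52
[-0.02139245  0.02343425 -0.01442938] [-0.24501753  0.66692259 -2.43713645]
-13.654624104993392 [ 0.59037483 -0.3952343   2.43715014]
```

```bash
python3 -m handwheel '[[[0,0,0.0004,0,0,0.08,0.04],[0,0,0.0008,0,0,0.16,0.04],[0,0,0.0012,0,0,0.24,0.04],[0,0,0.0016,0,0,0.32,0.04],[0,0,0.002,0,0,0.4,0.04],[0,0,0.0024,0,0,0.48,0.04],[0,0,0.0024,0,0,0.48,0.04]]]'; python3 -c "
from h import *
o=manip.get_obs();print(o['torque'],o['ft_force'])
Rm=R.from_quat(o['ee_rot']).as_matrix();print(np.degrees(np.arctan2(Rm[1,1],Rm[0,1])), Rm.T@o['ft_force'])"
```

```text
clock: 13.5
position: [0.5379, -0.0628, 0.059]
ee_rot: [0.91, 0.414, -0.0, -0.0]
ft_force: [-0.7, 0.0, -2.5]
grip_width: 0.52
[-0.01697642  0.00402074 -0.01919026] [-0.66297487  0.03591686 -2.46264454]
-41.1133983227157 [-0.40889321 -0.52300788  2.46266379]
```

```bash
python3 -m handwheel '[[[0,0,0.0004,0,0,0.08,0.04],[0,0,0.0008,0,0,0.16,0.04],[0,0,0.0012,0,0,0.24,0.04],[0,0,0.0016,0,0,0.32,0.04],[0,0,0.002,0,0,0.4,0.04],[0,0,0.0024,0,0,0.48,0.04],[0,0,0.0028,0,0,0.56,0.04],[0,0,0.0028,0,0,0.56,0.04]]]'; python3 -c "
from h import *
o=manip.get_obs();print(o['torque'],o['ft_force'],o['joint_pos'])
Rm=R.from_quat(o['ee_rot']).as_matrix();print(np.degrees(np.arctan2(Rm[1,1],Rm[0,1])), Rm.T@o['ft_force'])
im=manip.camera('wrist')[180:380,200:370]
cv2.imwrite('pics/w10.png',np.clip(cv2.resize(im,None,fx=3,fy=3)*1.5,0,255).astype(np.uint8))"
```

```text
clock: 14.5
position: [0.5379, -0.0628, 0.0562]
ee_rot: [0.989, 0.147, -0.0, -0.0]
ft_force: [0.6, -0.1, -2.4]
grip_width: 0.519
[-0.01983428 -0.01522288  0.0102923 ] [ 0.64713906 -0.09697289 -2.44903733] [-0.59776425  0.39725672  0.74917082  1.90348356 -0.32610819  0.96568586
 -0.97546131]
-73.1481811152448 [0.59143547 0.28047316 2.44898253]
```

View pics/w10.png

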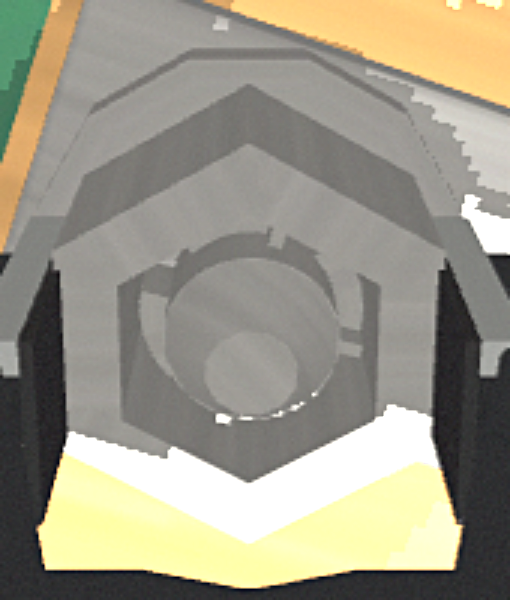

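The nut has turned 90° and its underside is about 6.8 mm above the strap. Forces stayed below 1 N apart from the nut's own weight, and the picture shows the stud centred in the bore. Releasing.

```bash
python3 -m handwheel '[[[0,0,0,0,0,0,0.05],[0,0,0,0,0,0,0.06],[0,0,0,0,0,0,0.075],[0,0,0,0,0,0,0.075],[0,0,0,0,0,0,0.075]]]'; python3 -c "
from h import *
o=manip.get_obs();print(o['torque'],o['ft_force'],o['position'])
im=manip.camera('wrist')
cv2.imwrite('pics/w11.png',im)"
```

```text
clock: 15.18
position: [0.5379, -0.0629, 0.0562]
ee_rot: [0.989, 0.145, 0.0, -0.0]
ft_force: [-0.3, -0.1, 0.5]
grip_width: 0.88
[ 0.0013354  -0.02587278 -0.00760719] [-0.27550228 -0.07787466  0.50172769] [ 0.53793437 -0.06285997  0.05620917]
```

View pics/w11.png

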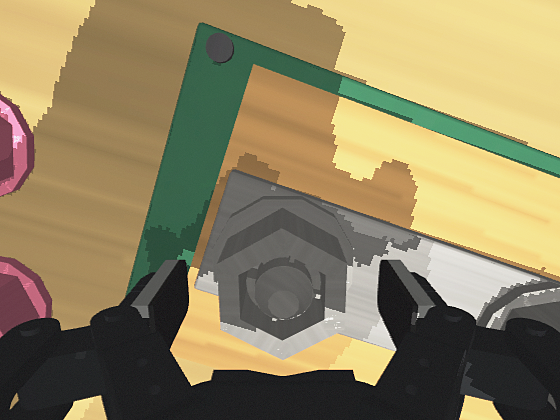

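The jaws are open and clear of the nut, which sits level over the stud at (283,290). Rising straight up for a check.

```bash
python3 -m handwheel '[[[0,0,-0.01,0,0,0,0.075],[0,0,-0.03,0,0,0,0.075],[0,0,-0.06,0,0,0,0.075],[0,0,-0.1,0,0,0,0.075],[0,0,-0.12,0,0,0,0.075],[0,0,-0.12,0,0,0,0.075],[0,0,-0.12,0,0,0,0.075],[0,0,-0.12,0,0,0,0.075]]]'; python3 - <<'E'
from h import *
o=manip.get_obs();p,q=o['position'],o['ee_rot'];im=manip.camera('wrist');im2=manip.camera('scene')
K,V=cam('wrist',p,q);k=5;u0,v0=220,150
yaw=np.radians(17.25-90.4)
def ov(im,K,V,u0,v0,w,h,k,z):
    c=cv2.resize(im[v0:v0+h,u0:u0+w],None,fx=k,fy=k,interpolation=cv2.INTER_CUBIC); d=c.copy()
    g=lambda P:((proj(P,K,V)-[u0,v0]+.5)*k-.5).round().astype(int)
    S=[.5369,-.06305]
    cv2.polylines(d,[g(circ([*S,.040+z+.006],.030))],True,(0,255,0),1)
    cv2.polylines(d,[g(hexa([*S,.040+z+.032],yaw))],True,(0,255,0),1)
    cv2.polylines(d,[g(circ([*S,.083],.0055))],True,(0,0,255),1)
    return np.hstack([c,d])
cv2.imwrite('pics/w12.png',ov(im,K,V,220,140,120,150,3.3 and 3,.0068))
K2,V2=cam('scene')
cv2.imwrite('pics/s12.png',ov(im2,K2,V2,270,160,75,85,5,.0068))
E
```

```text
clock: 16.23
position: [0.5374, -0.0629, 0.1755]
ee_rot: [0.989, 0.145, -0.001, -0.0]
ft_force: [-0.0, -0.5, -0.3]
grip_width: 0.879
```

View pics/w12.png

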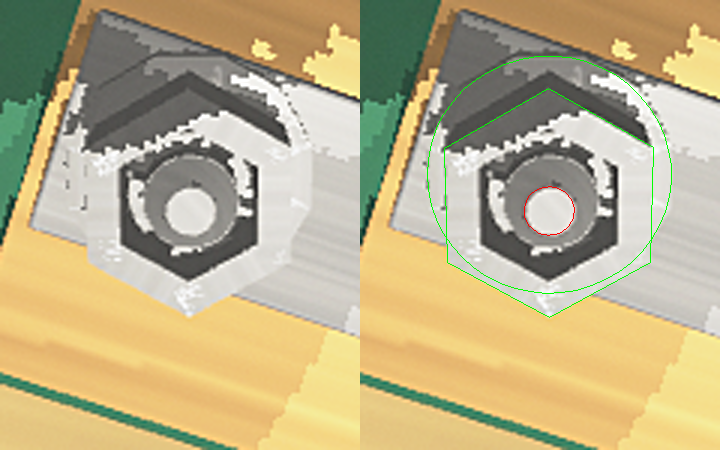

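View pics/s12.png

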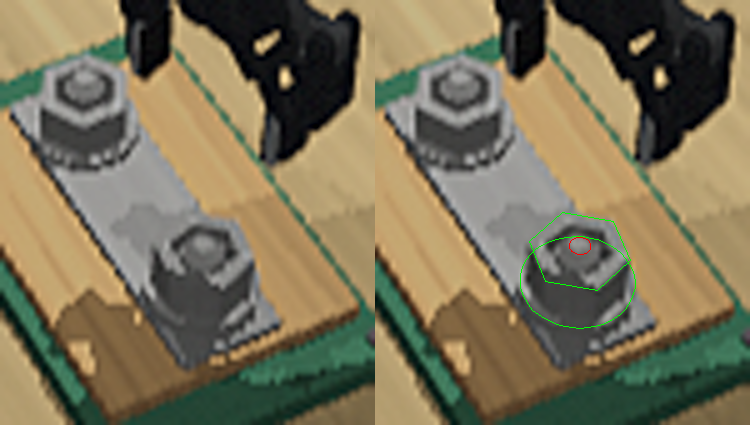

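The overlay drawn for a nut 6.8 mm above the strap matches the wrist view to within about 1 mm. The nut is level and centred, and nothing touches the gripper. Handing in.

```bash
python3 -c "
from workcell import manip
print(manip.hand_in()); o=manip.get_obs(); print(o['clock'],o['ft_force'])"
```

```text
the job is handed in; nothing more can be done
None
the job is handed in; nothing more can be done
```

The flange nut is on the bare stud's thread, run down a quarter turn and released, and the job is handed in (about 16 s of robot time used). The hand-in gave no verdict.

- **Finding the thread:** I gripped the nut on its flats, lifted it from the mat and lowered it slowly over the stud. It passed the 20.5 mm land level without resistance, so no backing off was needed. It first bore lightly, with about 1 N, at roughly 14.4 mm above the strap.
- **Running down:** I turned it clockwise 90° along the 32 mm lead. The forces read between moves stayed within 1 N, apart from the nut's own weight.
- **Last checks:**
  - The underside is about 6.8 mm above the strap by the arm's position. Both final pictures agree roughly, but neither gives an independent height.
  - The nut looked level and centred, and the gripper was clear of it with no load after release.
  - I saw no sign of anything else being moved, but did not re-measure the other objects.
- **Disagreements:** The wrist camera placed the held nut about 0.8 mm to one side of the jaws' centre. I took this as a calibration offset. The first scene and overhead estimates of the stud differed by about 5 mm, so I used the wrist camera for the final alignment.

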